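# Drive the old bushing out of a banding wheel's bearing housing

### The job

The green bearing housing of a decorating turntable is bolted over a gap between two bricks. Take the orange nylon drift from the rod stand (not the steel bar or the wooden dowel, which would spoil the bore), put it down into the housing's bore from above and push the brass bushing out through the bottom, all the way down onto the table. Then let go and leave the drift standing in the bore.

Things in the scene. Friction and masses are not known exactly. Their poses are not given: they have to be found in the camera images.
- drift: Orange nylon drift, two thin black bands near its top: a plain round rod, 26 mm thick, 160 mm long, 0.1 kg, upright in one hole of the rod stand on the table, upper 110 mm free. Origin: centre of its lower end; z up along the rod. A bare steel bar (140 mm tall) and a pale wooden dowel (150 mm), both 26 mm thick, stand in the other two holes; which is where varies.
- stand: Fixed wooden rod stand: 75 mm along its x, 215 mm along its y, 50 mm high. Origin: centre of its underside, on the table. Three 31 mm holes, right through to the table, at its y = -70, 0 and +70 mm hold the rods loosely. Fingers have most room on either side of a rod along the stand's x.
- hub: Green bearing housing on two bricks, all fixed. Origin: on the bore's axis at table height; z up. Bricks 48 mm high at its +y and -y, with an open gap of 66 mm between them under the bore. On them a flange 110 x 170 mm, 12 mm thick, and an upright round tube 74 mm outside. The bore is 48 mm wide, from its mouth at z = 108 mm down to z = 48 mm.
- bush: Brass bushing tight in the bore: ring 47 mm outside, 16 mm hole (too small for the drift), 36 mm long. Origin: centre of its underside; at the start 50 to 58 mm above the table, its top 14 to 22 mm below the mouth. Moves only straight down, under about 10 N (1 N more at 40 mm/s), and stays where left. When it lies on the table its origin is at z = 0, its top at 36 mm.
Things that resemble listed ones, but are neither listed nor needed, are in the scene too. Of the things shaped like the drift, the orange one is meant. What is shaped like the hub but red is not meant.

How it is judged (in metres and radians):
On the way, in this order (a step that is already met when the one before it is completed fails the run):
1. the orange drift's lower end is inside the bore while the bushing is still in the bore (horizontal distance between drift and hub below 0.016 m and z of drift in the frame of hub below 0.106 m and z of bush in the frame of hub above 0.025 m), for 0.05 s.
2. the bushing has come out of the bore's bottom (z of bush in the frame of hub below 0.012 m), for 0.1 s.
At the end, for the whole second after the job is handed in: The bushing is below the housing, its underside less than 12 mm above the table (so wholly out of the bore), and the orange drift stands at rest in the bore, its lower end less than 60 mm above the table and within 20 mm of the bore's axis (z of bush in the frame of hub below 0.012 m and horizontal distance between drift and hub below 0.02 m and z of drift in the frame of hub below 0.06 m and linear speed of drift below 0.03 m/s); the robot touches nothing.
It also fails if it takes over 42 s, if anything falls off the work surface, if the arm or the gripper's body presses on something with over 40 N, if the wrist force passes 120 N, or if a joint passes its speed limit or range.

### The arm

A 6-joint arm with a two-finger parallel gripper is mounted at the origin on the work surface. World frame = base frame: x ahead of the robot, y to its left, z up, the work surface at z = 0. Lengths are in mm, angles in rad, forces in N, time in s.
With the tool pointing down it reaches from about 275 to 850 mm from the base axis. Payload 5.2 kg.
Tool frame: the origin (TCP) lies between the finger pads; the fingertips stand 8 mm ahead of it and the grasp point (between the pads) lies 11 mm behind it (robot.nose_length is the distance from the TCP to the fingertips, in mm); z points along the fingers, y is the direction in which the jaws open and shut (so a half turn about z gives the same grasp; the last joint's range is limited). The gripper opens to 85 mm and grips with 20 to 120 N. Pads are 22 mm wide; open, the fingers measure 114 mm over their backs; the gripper's body (76 mm by 85 mm) begins 54 mm behind the grasp point. The pads swing forward as they close: fully open they stand 13 mm farther back than shut.
Start: joints at [1.124, 0.259, 1.535, -0, 1.348, -0.203], TCP at [132.743, 533.746, 239.31] pointing down, gripper open.
Joint ranges: [-3.14, 3.14], [-0.91, 2.08], [0.19, 2.58], [-1.22, 4.36], [0.22, 2.71], [-3.12, 3.12]. Speed limits (rad/s): [2.57, 2.57, 3.14, 3.14, 3.14, 3.14].

### API

Orientations are given as a rotation vector (axis times angle).
In Python, from cell import robot gives the robot as it stands. The module is installed in compiled form; this text tells all that it offers.
- The arm moves only by the tool carry_out, never from a script. Its argument "plan" is a list of rows, each a list of 2 entries, a list of its own where there are three numbers: the shift along the tool's x, y, z in mm, then the turn about the tool's z in degrees. A call has 1 to 12 rows; each row shifts and turns the commanded pose from where the row before left it, along the tool's axes as they then stand; what a row does not reach is not made up. A row lasts 1/12 s, in which the tool goes at most 41.7 mm and 7.16 degrees, less where a joint would pass 70% of its speed; a pose out of reach is approached as far as the arm can. A call with a gripper value outside its range is refused whole. "hand" is the opening in per cent of the stroke, from 0 (shut) to 100 (fully open), set as the call begins (left out, the last holds). The fingers move at their own pace and stop on an object; "grip_force" is the grip in N (left out, the last holds). Time passes only in rows, so rows that do not move let the fingers close. It gives the time, the measured TCP pose, the force and the opening at its end, in the units of the state.
- robot.observe(): the state, without advancing time (a new reading comes with each control period).
- robot.camera(name): name is "scene" or "top" or "wrist"; returns (picture, depth): 400x640x3 uint8, red, green, blue; 400x640 float32, mm along the optical axis (not along the pixel's ray), 0 where there is no reading.
- robot.get_calibration(name): a dict with "fx", "fy", "cx", "cy" (pixels), "xyz" and "attitude" of the camera in the world. Camera axes: x right, y up, looking along -z (the intrinsics and any distortion apply to the point x, -y, -z); pixel columns grow to the right and rows downward; lengths in mm; the calibration is good to about 2 mm. A picture is of the moment at which its call begins: read the wrist's pose just before it. get_calibration takes no time and is no camera call; for the wrist camera it gives the pose at the moment of the call.
- robot.close_job(): hands the job in, once; it reports no verdict.
Trained networks look in the newest picture that a camera, given by its name, has taken for a name from the list of things; names that differ only in an ending like _2 or _b are one class to them, and where a whole thing is asked for, a point or a joint stands for the part that bears it (a point fixed in the world has none). Each returns a list of dicts, best first, with "score" (0 to 1); they miss things now and then, are a little off and sometimes report something else, mostly with a low value. They report only what shows in the picture. A call takes as long as a camera call. They do not tell look-alikes from the thing itself.
- robot.find_in(camera, thing): "pixel" ([column, row] in pixels, amid what is visible of it).
- robot.masks_of(camera, thing): "mask" (400x640 bool, what is visible of it) and "pixel" ([column, row] in pixels, amid what is visible of it).
The state is a dict: "time": time; "qpos": joint angles; "dq": joint speeds; "effort": joint torques, N m; "tool_pos": TCP position; "ee_rot": TCP orientation; "ft_force": force on the tool from outside, world axes, zero at the start; "wrist_torque": the same for the moment, N m; "width": finger opening in mm.
Only numpy, scipy, OpenCV 4.12 (cv2) and the standard library are available. Lean on these libraries where they do the work, as an engineer would, in place of code of your own. Each camera call takes 0.05 s, during which the arm holds its last target. There are 200 camera calls.

## Working session

There is one attempt and no reset: what is moved stays moved. The work goes in short steps, Python scripts to look and compute and a tool call to move; the robot and the scene stay as the last step left them, time stands still between calls to the robot, and variables do not carry over. Pictures are saved under pics/ and viewed, about 8 in all and at most 12, crops included, and the job is handed in when it is done.

Besides the shell and the picture viewer there is one more tool, called after "Emit:" as a command line: name --argument value ..., lists and objects as JSON in quotes. carry_out: Moves the arm, as the interface text tells. Its arguments: {"type":"object","properties":{"plan":{"type":"array"},"hand":{"type":"number"},"grip_force":{"type":"number"}},"required":["plan"]}

```bash
mkdir -p pics
cat > h.py <<'E'
import numpy as np, cv2
from cell import robot
from scipy.spatial.transform import Rotation as R
def att(c):
    a=np.array(c["attitude"],float)
    return a if a.shape==(3,3) else R.from_rotvec(a).as_matrix()
def cloud(name):
    c=robot.get_calibration(name); p,d=robot.camera(name)
    v,u=np.mgrid[0:400,0:640]
    P=np.stack([(u-c["cx"])/c["fx"]*d,-(v-c["cy"])/c["fy"]*d,-d],-1)
    W=P@att(c).T+np.array(c["xyz"]); W[d<=0]=np.nan
    return p,W
def save(p,n,s=1):
    cv2.imwrite("pics/"+n,cv2.resize(p[:,:,::-1],None,fx=s,fy=s,interpolation=cv2.INTER_CUBIC))
E
python3 - <<'E'
from h import *
for n in("top","scene"):
    print(n,robot.get_calibration(n))
    p,W=cloud(n); np.savez(n,p=p,W=W)
    for t in("drift","stand","hub"):
        print(t,[(np.round(r["pixel"]),round(r["score"],2),np.round(W[int(r["pixel"][1]),int(r["pixel"][0])])) for r in robot.find_in(n,t)])
    save(p,n+".png")
print(robot.observe())
E
```

```text
top {'fx': 405.3020695237272, 'fy': 405.3020695237272, 'cx': 316.16335090379454, 'cy': 196.30511091963746, 'xyz': array([ 386.9686822 ,  -17.36006656, 1025.37269161]), 'attitude': array([ 0.06848369, -0.07728064, -1.53956425])}
drift [(array([157., 173.]), 0.77, array([512., 332., 142.])), (array([203., 139.]), 0.57, array([593., 237., 128.])), (array([190., 181.]), 0.54, array([493., 254., 157.]))]
stand [(array([234., 191.]), 0.59, array([487., 177.,  52.])), (array([194., 180.]), 0.58, array([498., 248., 150.]))]
hub [(array([382., 155.]), 0.9, array([ 576., -173.,   89.])), (array([468., 258.]), 0.75, array([ 344., -367.,  107.]))]
scene {'fx': 497.3860241790426, 'fy': 497.3860241790426, 'cx': 331.20318705735957, 'cy': 197.2370751057207, 'xyz': array([ 973.48354726, -765.0979935 , 1049.58435684]), 'attitude': array([0.72257089, 0.22894953, 0.5693295 ])}
drift [(array([399., 133.]), 0.75, array([511., 243., 140.])), (array([414., 125.]), 0.73, array([516., 332., 108.])), (array([427., 158.]), 0.68, array([608., 238.,  98.]))]
stand [(array([381., 177.]), 0.66, array([519., 140.,  50.]))]
hub [(array([199., 283.]), 0.89, array([ 363., -418.,   84.])), (array([336., 266.]), 0.66, array([ 602., -211.,   94.]))]
{'time': 0.4, 'qpos': array([ 1.12423154e+00,  2.58745970e-01,  1.53515655e+00, -1.65246814e-05,
        1.34798765e+00, -2.02792152e-01]), 'dq': array([ 0.00197003, -0.00016027, -0.00113014,  0.00144915,  0.00010938,
       -0.0016243 ]), 'effort': array([-2.81188295e-03, -4.45425832e+01, -2.90500546e+01, -3.84963132e-04,
        3.75479052e-03,  5.86317427e-06]), 'tool_pos': array([132.7003071 , 533.6831445 , 239.16817417]), 'ee_rot': array([-3.81954357e-01, -3.11820697e+00,  4.50984242e-04]), 'ft_force': array([-0.00720144,  0.37520566, -0.48803234]), 'wrist_torque': array([ 0.02163716,  0.01662999, -0.06954693]), 'width': 85.1689803694428}
```

View pics/top.png

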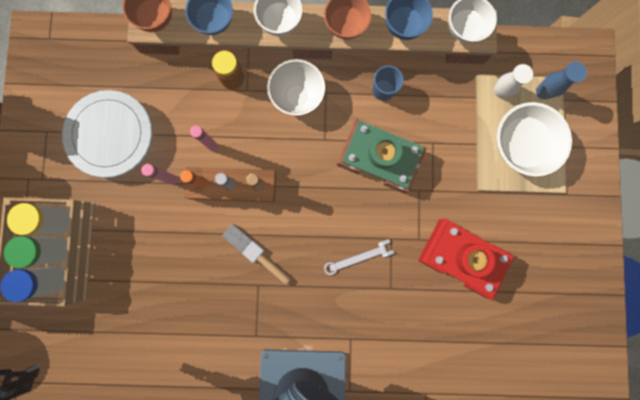

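View pics/scene.png

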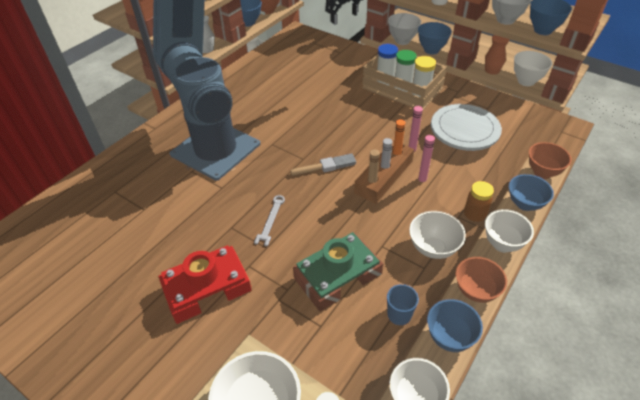

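Top view: the orange rod is at about (186,177) in the stand's left hole, steel at (221,180), and the dowel at (252,181). Two pink look-alikes stand free at (148,170) and (197,131). The green hub is at (382,155) and the red look-alike at (468,258). The orange rod and green hub fit the description, so I'll measure both and confirm with a crop.

```bash
cat > m.py <<'E'
from h import *
def fitc(P):
    A=np.c_[2*P[:,:2],np.ones(len(P))]; s=np.linalg.lstsq(A,(P[:,:2]**2).sum(1),rcond=None)[0]
    return s[:2],np.sqrt(s[2]+s[:2]@s[:2])
def hsv(p): return cv2.cvtColor(p,cv2.COLOR_RGB2HSV).astype(int)
E
python3 - <<'E'
from m import *
for n in("top","scene"):
    z=np.load(n+".npz"); p,W=z["p"],z["W"]; H=hsv(p)
    near=lambda c,r:np.hypot(W[...,0]-c[0],W[...,1]-c[1])<r
    o=(H[...,0]>=5)&(H[...,0]<=13)&(H[...,1]>190)&(H[...,2]>130)&near((500,250),45)&(W[...,2]>60)
    P=W[o]; print(n,"orange",len(P),P.max(0).round(),np.median(P[P[:,2]>148],0).round(1) if (P[:,2]>148).any() else "", np.median(P[:,:2],0).round())
    for lo,hi in((100,118),(56,66)):
        g=(H[...,0]>50)&(H[...,0]<95)&(H[...,1]>60)&near((585,-185),120)&(W[...,2]>lo)&(W[...,2]<hi)
        P=W[g]; print(" green z",lo,len(P),P.mean(0).round(1),"circ",fitc(P), cv2.minAreaRect(P[:,:2].astype(np.float32)))
    s=(W[...,2]>44)&(W[...,2]<56)&near((490,175),120)
    P=W[s]; print(" stand",len(P),cv2.minAreaRect(P[:,:2].astype(np.float32)), np.linalg.svd(P[:,:2]-P[:,:2].mean(0),full_matrices=False)[2][0])
a=np.load("top.npz")["p"][110:220,120:280]; b=np.load("top.npz")["p"][100:210,310:470]
save(np.hstack([a,b]),"crop.png",2.5)
E
```

```text
Traceback (most recent call last):
ValueError: zero-size array to reduction operation maximum which has no identity
```

```bash
cat > a.py <<'E'
from m import *
for n in("top","scene"):
    z=np.load(n+".npz"); p,W=z["p"],z["W"]; H=hsv(p)
    near=lambda c,r:np.hypot(W[...,0]-c[0],W[...,1]-c[1])<r
    if n=="top": print(p[177,180:194:2].tolist(),H[177,186],W[177,180:194:2].round().tolist())
    o=(H[...,0]>=4)&(H[...,0]<=15)&(H[...,1]>180)&near((500,250),50)&(W[...,2]>60)
    P=W[o]; print(n,"orange",len(P),np.median(P,0).round(1), np.median(P[P[:,2]>150],0).round(1))
    for lo,hi in((100,118),(54,68)):
        g=(H[...,0]>50)&(H[...,0]<95)&(H[...,1]>60)&near((585,-185),120)&(W[...,2]>lo)&(W[...,2]<hi)
        P=W[g]; print(" green z",lo,len(P),P.mean(0).round(1),"circ",fitc(P), cv2.minAreaRect(P[:,:2].astype(np.float32)))
    s=(W[...,2]>44)&(W[...,2]<56)&near((490,175),120)
    P=W[s]; print(" stand",len(P),cv2.minAreaRect(P[:,:2].astype(np.float32)), np.linalg.svd(P[:,:2]-P[:,:2].mean(0),full_matrices=False)[2][0])
a=np.load("top.npz")["p"][110:220,120:280]; b=np.load("top.npz")["p"][100:210,310:470]
save(np.hstack([a,b]),"crop.png",2.5)
E
python3 -W ignore a.py
```

```text
[[205, 118, 70], [248, 151, 80], [246, 148, 79], [245, 146, 77], [244, 145, 78], [244, 141, 75], [159, 89, 49]] [ 12 175 245] [[522.0, 327.0, -3.0], [501.0, 268.0, 161.0], [501.0, 264.0, 159.0], [501.0, 260.0, 160.0], [501.0, 255.0, 160.0], [501.0, 252.0, 159.0], [502.0, 247.0, 159.0]]
top orange 8 [500.  250.7 160. ] [500.  250.7 160. ]
 green z 100 441 [ 585.2 -180.3  107.8] circ (array([ 584.43757907, -178.79856593]), np.float64(31.390655780388848)) ((585.150634765625, -179.04501342773438), (71.65096282958984, 71.90521240234375), 46.352420806884766)
 green z 54 1503 [ 584.2 -163.7   60.2] circ (array([ 587.91391421, -179.4431304 ]), np.float64(62.56829928341866)) ((584.3724975585938, -179.63427734375), (165.77615356445312, 108.0721664428711), 68.82645416259766)
 stand 2049 ((528.8865966796875, 188.05642700195312), (212.4886474609375, 127.30037689208984), 89.59003448486328) [ 0.0121708  -0.99992593]
scene orange 28 [503.4 255.1 159.8] [502.6 255.9 160.2]
 green z 100 418 [ 588.1 -181.1  107.4] circ (array([ 587.21470144, -181.18891922]), np.float64(31.102547829783564)) ((586.6876220703125, -180.7234344482422), (72.35755157470703, 72.84577941894531), 58.3405876159668)
 green z 54 1496 [ 593.6 -193.7   60.4] circ (array([ 583.30449982, -179.06992006]), np.float64(63.98361199516975)) ((585.863037109375, -180.35906982421875), (168.43447875976562, 111.44358825683594), 69.21513366699219)
 stand 906 ((505.1352844238281, 185.1478271484375), (212.65414428710938, 77.3982162475586), 88.66321563720703) [-0.09536424 -0.99544245]
```

View pics/crop.png

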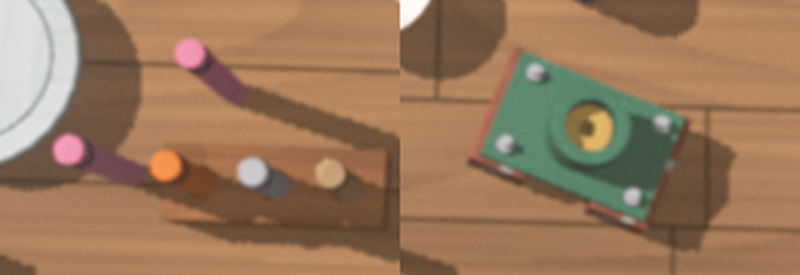

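The crop confirms the orange rod in the stand (crop 166,165) and the green hub with brass in its bore (588,127). Pink look-alikes stand at (70,150) and (190,53). Next I work out the moves.

```bash
cat > plan.py <<'E'
from m import *
import sys
# target TCP xyz and jaw heading (deg, world direction of tool y); prints turn, then shift in turned tool axes
t=np.array([float(a) for a in sys.argv[1:4]]); hd=float(sys.argv[4])
s=robot.observe(); M=R.from_rotvec(s["ee_rot"]).as_matrix()
y=np.degrees(np.arctan2(M[1,1],M[0,1])); 
turn=-((hd-y+90)%180-90)
M2=M@R.from_euler("z",turn,degrees=True).as_matrix()
print("t",round(s["time"],2),"pos",s["tool_pos"].round(1),"z axis",M[:,2].round(3),"yhead",y.round(1),"turn",round(turn,1),"shift after turn",(M2.T@(t-s["tool_pos"])).round(1),"shift before turn",(M.T@(t-s["tool_pos"])).round(1),"q6",s["qpos"][5].round(2),"F",s["ft_force"].round(1),"w",s["width"].round(1))
E
python3 plan.py 502 258 260 0
python3 -W ignore -c "
from m import *
W=np.load('scene.npz')['W']
s=(abs(W[...,2]-50)<4)&(abs(W[...,0]-505)<60)&(abs(W[...,1]-185)<130);P=W[s]
print(cv2.minAreaRect(P[:,:2].astype(np.float32)))
print(robot.get_calibration('wrist')['xyz'])"
```

```text
((504.4259033203125, 189.4981231689453), (221.77293395996094, 77.24589538574219), 89.18660736083984)
[ 68.07587885 549.08395248 373.62759876]Traceback (most recent call last):
  File "plan.py", line 9, in <module>
    print("t",round(s["time"],2),"pos",s["tool_pos"].round(1),"z axis",M[:,2].round(3),"yhead",y.round(1),"turn",round(turn,1),"shift after turn",(M2.T@(t-s["tool_pos"])).round(1),"shift before turn",(M.T@(t-s["tool_pos"])).round(1),"q6",s["qpos"][5].round(2),"F",s["ft_force"].round(1),"w",s["width"].round(1))
                                                                                                                                                                                                                                                                                                   ^^^^^^^^^^^^^^^^
AttributeError: 'float' object has no attribute 'round'
```

```bash
sed -i 's/s\["width"\].round(1)/round(float(s["width"]),1)/' plan.py; python3 plan.py 502 258 260 0
```

```text
t 0.4 pos [132.7 533.7 239.2] z axis [-0. -0. -1.] yhead 76.0 turn 76.0 shift after turn [-275.7  369.3  -20.8] shift before turn [-424.9 -178.4  -20.8] q6 -0.2 F [-0.   0.4 -0.5] w 85.2
```

Emit:
carry_out --plan '[[[-35,-15,-2],0],[[-35,-15,-2],0],[[-35,-15,-2],0],[[-35,-15,-2],0],[[-35,-15,-2],0],[[-35,-15,-2],0],[[-35,-15,-2],0],[[-35,-15,-2],0],[[-35,-15,-2],0],[[-35,-15,-2],0],[[-35,-15,-2],0],[[-30,-10,0],0]]' --hand 100

```text
time: 1.4
tool_pos: [495.2, 261.6, 261.9]
ee_rot: [0.384, 3.117, -0.0]
ft_force: [0.1, 0.4, 0.2]
width: 85.2
```

Emit:
carry_out --plan '[[[0,0,0],7],[[0,0,0],7],[[0,0,0],7],[[0,0,0],7],[[0,0,0],7],[[0,0,0],7],[[0,0,0],7],[[0,0,0],7],[[0,0,0],7],[[0,0,0],7],[[0,0,0],6],[[0,0,0],0]]'

```text
time: 2.4
tool_pos: [493.2, 263.7, 261.3]
ee_rot: [-2.225, -2.218, 0.0]
ft_force: [0.2, 0.3, 0.4]
width: 85.2
```

```bash
cat > look.py <<'E'
from m import *
import sys
p,W=cloud("wrist"); np.savez("wrist",p=p,W=W); save(p,sys.argv[1])
H=hsv(p); x,y=float(sys.argv[2]),float(sys.argv[3])
n=np.hypot(W[...,0]-x,W[...,1]-y)<60
o=n&(H[...,0]>=4)&(H[...,0]<=15)&(H[...,1]>150)&(H[...,2]>130)&(W[...,2]>153)&(W[...,2]<168)
P=W[o]
if len(P)>20: print("orange top",len(P),P.mean(0).round(1),np.array(cv2.minEnclosingCircle(P[:,:2].astype(np.float32))[0]).round(1),fitc(P)[1])
g=n&(H[...,0]>50)&(H[...,0]<95)&(H[...,1]>60)&(W[...,2]>102)&(W[...,2]<114)
P=W[g]
if len(P)>20: print("hub top",len(P),P.mean(0).round(1),cv2.minAreaRect(P[:,:2].astype(np.float32))[:2],fitc(P))
E
python3 -W ignore look.py w1.png 502 258; python3 plan.py 502 258 260 0
```

```text
orange top 66 [499.5 260.5 157.9] [502.  260.7] 12.48532046067137
t 2.45 pos [493.2 263.7 261.3] z axis [-0.  0. -1.] yhead 0.1 turn 0.1 shift after turn [-5.7  8.8  1.3] shift before turn [-5.8  8.8  1.3] q6 0.29 F [-0.1 -0.4 -0.6] w 85.3
```

View pics/w1.png

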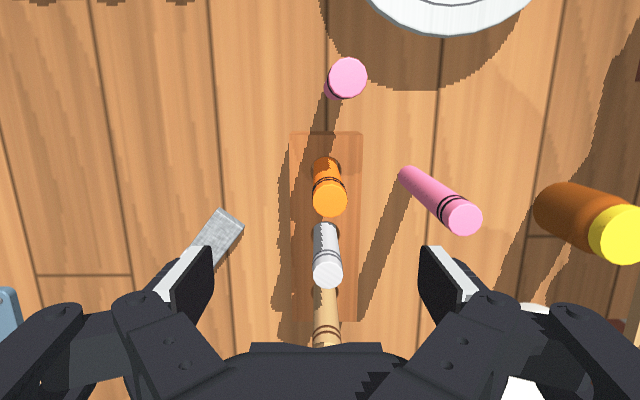

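Wrist view: the orange rod's top is at (330,195), steel at (327,265), dowel below it, and pinks at (347,77) and (462,217). I'll refine the rod centre geometrically.

```bash
python3 -W ignore - <<'E'
from m import *
W=np.load("wrist.npz")["W"]
for c in((502,258),(515,335),(597,237)):
    s=(np.hypot(W[...,0]-c[0],W[...,1]-c[1])<32)&(W[...,2]>130)&(W[...,2]<172)
    P=W[s]
    if len(P)<20: print(c,len(P)); continue
    zt=np.percentile(P[:,2],80); P=P[P[:,2]>zt-5]; (x,y),r=cv2.minEnclosingCircle(P[:,:2].astype(np.float32))
    print(c,len(P),"ztop",zt.round(1),P.mean(0).round(1),"circle",round(x,1),round(y,1),round(r,1))
E
```

```text
(502, 258) 955 ztop 160.2 [501.9 261.3 159.7] circle 502.0 260.8 12.8
(515, 335) 1237 ztop 160.4 [513.2 344.7 159.8] circle 513.3 344.7 12.8
(597, 237) 979 ztop 160.0 [600.1 246.3 159.5] circle 600.7 245.5 13.1
```

Emit:
carry_out --plan '[[[-3,9,0],0],[[0,0,0],0],[[0,0,20],0],[[0,0,20],0],[[0,0,20],0],[[0,0,20],0],[[0,0,20],0],[[0,0,20],0],[[0,0,14],0],[[0,0,8],0],[[0,0,0],0],[[0,0,0],0]]'

```text
time: 3.45
tool_pos: [502.6, 260.7, 119.4]
ee_rot: [-2.22, -2.223, 0.0]
ft_force: [0.0, -0.4, 0.6]
width: 85.4
```

Emit:
carry_out --plan '[[[0,0,0],0],[[0,0,0],0],[[0,0,0],0],[[0,0,0],0],[[0,0,0],0],[[0,0,0],0],[[0,0,0],0],[[0,0,0],0],[[0,0,0],0],[[0,0,0],0],[[0,0,0],0],[[0,0,0],0]]' --hand 0 --grip_force 80

```text
time: 4.45
tool_pos: [502.8, 260.9, 120.1]
ee_rot: [2.22, 2.222, 0.002]
ft_force: [-0.1, -0.3, 6.1]
width: 24.4
```

Emit:
carry_out --plan '[[[0,0,-8],0],[[0,0,-14],0],[[0,0,-18],0],[[0,0,-20],0],[[0,0,-20],0],[[0,0,-20],0],[[0,0,-20],0],[[0,0,-20],0],[[0,0,-20],0],[[0,0,-18],0],[[0,0,-12],0],[[0,0,0],0]]'

```text
time: 5.45
tool_pos: [503.0, 261.0, 312.3]
ee_rot: [2.219, 2.221, 0.006]
ft_force: [-0.1, 0.1, -1.2]
width: 24.4
```

```bash
python3 -W ignore - <<'E'
from m import *
s=robot.observe(); print(s["time"],s["tool_pos"].round(1),s["width"],s["ft_force"].round(1))
p,W=cloud("scene"); save(p[20:240,250:570],"s2.png",2)
x,y=s["tool_pos"][:2]
H=hsv(p); n=(np.hypot(W[...,0]-x,W[...,1]-y)<40)&(W[...,2]>120)&(H[...,0]>=4)&(H[...,0]<=15)&(H[...,1]>150)
P=W[n]; P=P[P[:,2]<330]
for lo in range(160,340,20):
    Q=P[(P[:,2]>=lo)&(P[:,2]<lo+20)]
    if len(Q)>5: print(lo,len(Q),Q.mean(0).round(1))
print("zmin",np.percentile(P[:,2],1) if len(P) else None)
E
```

```text
5.45 [503.  261.  312.3] 24.357337204131728 [-0.1  0.1 -1.2]
180 16 [508.5 253.  197.1]
200 55 [508.4 252.6 210.3]
220 50 [507.7 251.8 229.5]
240 63 [508.5 251.8 249.5]
260 60 [508.3 252.1 270.6]
280 57 [507.2 251.8 290.3]
300 46 [504.4 249.9 310.2]
320 23 [503.4 249.5 325.2]
zmin 195.61432960713475
```

View pics/s2.png

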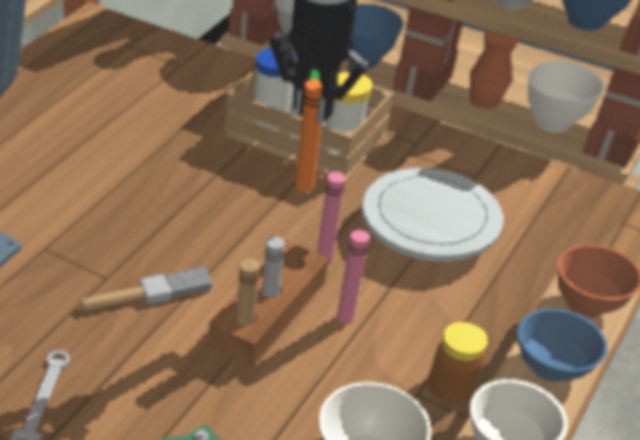

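The orange rod is held upright in the gripper (crop 308,135), with its lower end at about z 193. Moving over the hub.

Emit:
carry_out --plan '[[[-20,4,0],0],[[-30,6,0],0],[[-37,7,0],0],[[-37,7,0],0],[[-37,7,0],0],[[-37,7,0],0],[[-37,7,0],0],[[-37,7,0],0],[[-37,7,0],0],[[-37,7,0],0],[[-37,7,0],0],[[-30,6,0],0]]'

```text
time: 6.5
tool_pos: [580.7, -154.8, 307.2]
ee_rot: [-2.22, -2.219, 0.003]
ft_force: [0.0, -0.3, -0.9]
width: 24.5
```

Emit:
carry_out --plan '[[[-20,4,0],0],[[-12,2,0],0],[[0,0,0],0],[[0,0,0],0],[[0,0,0],0]]'

```text
time: 6.92
tool_pos: [587.2, -182.6, 308.9]
ee_rot: [-2.219, -2.222, -0.0]
ft_force: [0.1, 0.0, -1.3]
width: 24.4
```

```bash
python3 plan.py 586 -180 250 0; python3 -W ignore look.py w2.png 586 -180; python3 -W ignore - <<'E'
from m import *
p,W=cloud("scene"); x,y=robot.observe()["tool_pos"][:2]; H=hsv(p)
n=(np.hypot(W[...,0]-x,W[...,1]-y)<40)&(W[...,2]>150)&(W[...,2]<330)&(H[...,0]>=4)&(H[...,0]<=15)&(H[...,1]>150); P=W[n]
for lo in range(180,340,30):
    Q=P[(P[:,2]>=lo)&(P[:,2]<lo+30)]
    if len(Q)>5: print(lo,len(Q),Q.mean(0).round(1))
E
```

```text
t 6.92 pos [ 587.2 -182.6  308.9] z axis [-0.001  0.001 -1.   ] yhead 0.1 turn 0.1 shift after turn [ 2.5 -1.1 58.9] shift before turn [ 2.5 -1.1 58.9] q6 -0.48 F [ 0.1  0.  -1.3] w 24.4
hub top 1986 [ 582.7 -171.5  107.6] ((583.2030639648438, -176.10752868652344), (73.0479965209961, 67.080810546875)) (array([ 583.44511854, -178.53435881]), np.float64(30.795437791807487))
180 62 [ 593.8 -190.5  201.7]
210 107 [ 593.9 -190.1  225.8]
240 107 [ 593.7 -190.4  255.2]
270 107 [ 593.2 -191.3  284.2]
300 77 [ 589.3 -193.7  315.1]
```

View pics/w2.png

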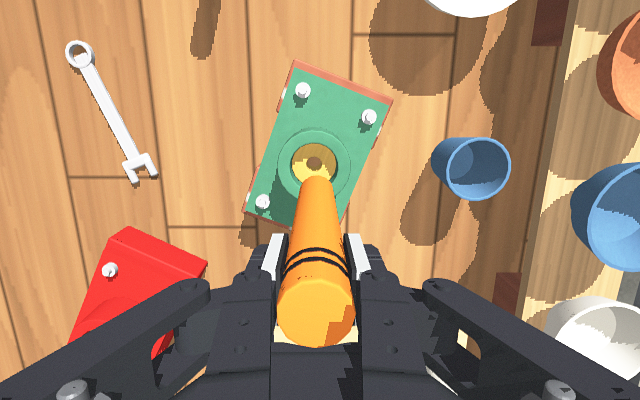

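Wrist view: the green hub's bore is at (315,162) with brass inside, and the orange drift points down just in front of it; the red hub at lower left isn't meant. I centre on (585,-180) and descend to just above the mouth.

Emit:
carry_out --plan '[[[2.5,-2,0],0],[[0,0,15],0],[[0,0,20],0],[[0,0,20],0],[[0,0,12],0],[[0,0,5],0],[[0,0,0],0],[[0,0,0],0],[[0,0,0],0]]'

```text
time: 7.77
tool_pos: [586.1, -181.7, 238.8]
ee_rot: [2.219, 2.221, 0.001]
ft_force: [0.1, -0.3, -0.6]
width: 24.7
```

```bash
python3 plan.py 585 -180 235 0; python3 -W ignore look.py w3.png 585 -180; python3 -W ignore - <<'E'
from m import *
p,W=cloud("scene"); x,y=robot.observe()["tool_pos"][:2]; H=hsv(p)
n=(np.hypot(W[...,0]-x,W[...,1]-y)<40)&(W[...,2]>112)&(W[...,2]<330)&(H[...,0]>=4)&(H[...,0]<=15)&(H[...,1]>150); P=W[n]
for lo in range(110,250,30):
    Q=P[(P[:,2]>=lo)&(P[:,2]<lo+30)]
    if len(Q)>5: print(lo,len(Q),Q.mean(0).round(1))
g=(np.hypot(W[...,0]-x,W[...,1]-y)<60)&(H[...,0]>50)&(H[...,0]<95)&(H[...,1]>60)&(abs(W[...,2]-108)<6)
print(fitc(W[g]),cv2.minAreaRect(W[g][:,:2].astype(np.float32))[:2])
save(np.hstack([p[200:330,260:420],np.load("wrist.npz")["p"][50:310:2,160:480:2]]),"both.png",2.4)
E
```

```text
t 7.77 pos [ 586.1 -181.7  238.8] z axis [ 0.002 -0.001 -1.   ] yhead 0.1 turn 0.1 shift after turn [ 1.7 -1.1  3.7] shift before turn [ 1.7 -1.1  3.7] q6 -0.48 F [ 0.1 -0.3 -0.6] w 24.7
orange top 56 [ 577.4 -173.4  160.6] [ 585.3 -178.7] 12.653942119941126
hub top 3074 [ 583.1 -171.   107.7] ((583.3821411132812, -176.14016723632812), (73.1007308959961, 67.54043579101562)) (array([ 583.49173776, -178.42785619]), np.float64(30.75881113723606))
110 56 [ 593.2 -189.9  130.7]
140 77 [ 592.4 -191.   154.3]
170 96 [ 592.7 -190.3  184.1]
200 86 [ 592.5 -191.   213.6]
230 70 [ 588.3 -193.   243.2]
(array([ 587.09285793, -181.20217639]), np.float64(31.16099968839651)) ((587.9752807617188, -182.01971435546875), (70.67042541503906, 67.95662689208984))
```

View pics/both.png

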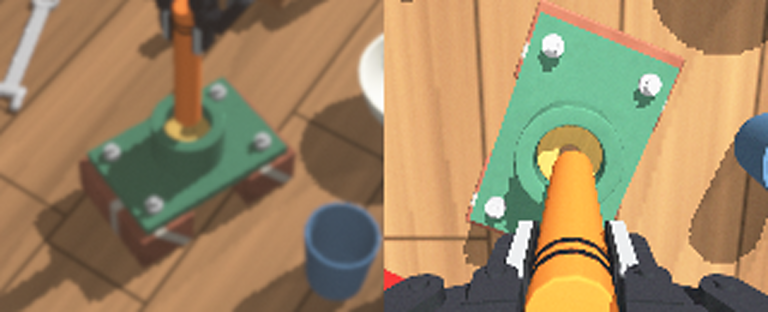

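Both views show the drift concentric with the bore (scene: rod and tube centres both at about (587,-181)). Lowering into the bore, then pushing.

Emit:
carry_out --plan '[[[0,0,5],0],[[0,0,6],0],[[0,0,6],0],[[0,0,4],0],[[0,0,1],0],[[0,0,0],0]]'

```text
time: 8.37
tool_pos: [585.1, -181.5, 214.5]
ee_rot: [-2.22, -2.221, 0.001]
ft_force: [-0.3, -0.6, -1.1]
width: 24.4
```

Emit:
carry_out --plan '[[[0,0,2],0],[[0,0,2],0],[[0,0,2],0],[[0,0,2],0],[[0,0,2],0],[[0,0,2],0],[[0,0,2],0],[[0,0,2],0],[[0,0,2],0],[[0,0,2],0],[[0,0,2],0],[[0,0,2],0]]'

```text
time: 9.37
tool_pos: [585.9, -181.9, 192.9]
ee_rot: [2.219, 2.221, 0.001]
ft_force: [-1.2, 0.6, 6.5]
width: 24.5
```

Contact with the bushing (about 7–8 N, sideways force small). Pushing on.

Emit:
carry_out --plan '[[[0,0,2],0],[[0,0,2],0],[[0,0,2],0],[[0,0,2],0],[[0,0,2],0],[[0,0,2],0],[[0,0,2],0],[[0,0,2],0],[[0,0,2],0],[[0,0,2],0],[[0,0,2],0],[[0,0,2],0]]'

```text
time: 10.37
tool_pos: [585.9, -182.0, 168.9]
ee_rot: [2.219, 2.221, 0.001]
ft_force: [-1.9, 0.6, 7.6]
width: 24.5
```

```bash
cat > rod.py <<'E'
from m import *
p,W=cloud("scene"); s=robot.observe(); x,y=586,-181; H=hsv(p)
n=(np.hypot(W[...,0]-x,W[...,1]-y)<40)&(W[...,2]>112)&(W[...,2]<330)&(H[...,0]>=4)&(H[...,0]<=15)&(H[...,1]>150); P=W[n]
for lo in range(110,250,30):
    Q=P[(P[:,2]>=lo)&(P[:,2]<lo+30)]
    if len(Q)>5: print(lo,len(Q),Q.mean(0).round(1))
print("time",s["time"],"TCP",s["tool_pos"].round(1),"F",s["ft_force"].round(1),"rod top z",np.percentile(P[:,2],[97,99,100]).round(1),"rel TCP (was ~40)")
np.savez("scene2",p=p,W=W)
E
python3 -W ignore rod.py
```

```text
110 71 [ 592.4 -190.7  126.5]
140 64 [ 590.3 -192.1  153.1]
170 57 [ 587.7 -193.6  184.9]
200 69 [ 583.9 -187.7  207.7]
time 10.4167 TCP [ 585.8 -181.9  168.4] F [-1.8  0.7  5.7] rod top z [211.4 233.1 244.1] rel TCP (was ~40)
```

Emit:
carry_out --plan '[[[0,0,2],0],[[0,0,2],0],[[0,0,2],0],[[0,0,2],0],[[0,0,1.5],0],[[0,0,1],0],[[0,0,0.5],0],[[0,0,0],0]]'

```text
time: 11.08
tool_pos: [585.9, -181.9, 157.7]
ee_rot: [2.219, 2.221, 0.001]
ft_force: [-0.5, 1.0, 4.6]
width: 24.3
```

Emit:
carry_out --plan '[[[0,0,1],0],[[0,0,1],0],[[0,0,0],0]]'

```text
time: 11.33
tool_pos: [585.9, -182.0, 156.0]
ee_rot: [2.219, 2.221, 0.001]
ft_force: [-2.3, 0.9, 7.2]
width: 24.5
```

Emit:
carry_out --plan '[[[0,0,1],0],[[0,0,1],0],[[0,0,0],0]]'

```text
time: 11.58
tool_pos: [586.2, -182.2, 155.9]
ee_rot: [2.218, 2.22, 0.001]
ft_force: [-2.7, 2.4, 17.6]
width: 24.2
```

The TCP stopped at 155.9 and the force climbed to 17.6 N, so the bushing is down on the table. I back off the pressure and release.

Emit:
carry_out --plan '[[[0,0,-1],0],[[0,0,-0.5],0],[[0,0,0],0]]'

```text
time: 11.83
tool_pos: [586.0, -182.0, 156.0]
ee_rot: [2.219, 2.22, 0.001]
ft_force: [-2.0, 1.7, 8.9]
width: 24.2
```

Emit:
carry_out --plan '[[[0,0,0],0],[[0,0,0],0],[[0,0,0],0],[[0,0,0],0],[[0,0,0],0],[[0,0,0],0],[[0,0,0],0],[[0,0,0],0],[[0,0,0],0],[[0,0,0],0],[[0,0,0],0],[[0,0,0],0]]' --hand 100

```text
time: 12.83
tool_pos: [585.5, -181.7, 153.8]
ee_rot: [2.221, 2.222, 0.0]
ft_force: [0.9, 0.8, -0.1]
width: 85.5
```

```bash
python3 -W ignore rod.py; python3 -c "
from m import *
save(np.load('scene2.npz')['p'][160:340,240:440],'rel.png',3)"
```

```text
110 78 [ 592.8 -190.5  125.9]
140 87 [ 592.7 -191.2  154.9]
170 134 [ 590.6 -187.9  189.8]
200 8 [ 598.6 -193.3  222.8]
time 12.8833 TCP [ 585.5 -181.7  153.8] F [-0.6 -0.  -0.2] rod top z [198.6 223.3 232.5] rel TCP (was ~40)
```

View pics/rel.png

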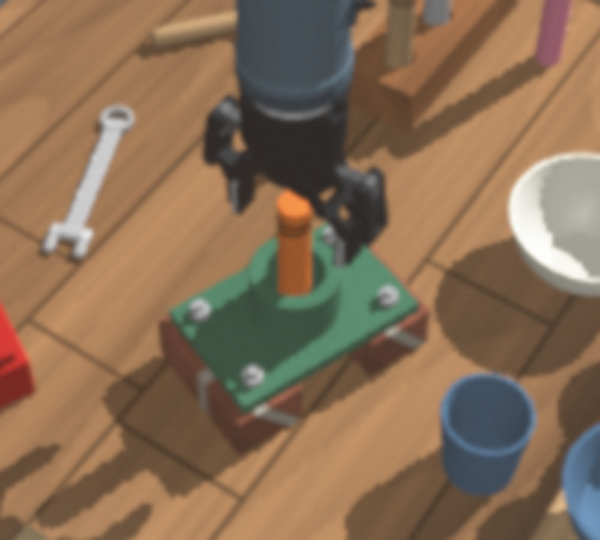

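The drift stands upright in the bore (crop 295,250) with the fingers open on both sides of it. I retreat straight up.

Emit:
carry_out --plan '[[[0,0,-5],0],[[0,0,-10],0],[[0,0,-15],0],[[0,0,-18],0],[[0,0,-18],0],[[0,0,-18],0],[[0,0,-18],0],[[0,0,-15],0],[[0,0,-8],0],[[0,0,0],0],[[0,0,0],0],[[0,0,0],0]]'

```text
time: 13.88
tool_pos: [585.0, -181.5, 277.8]
ee_rot: [-2.22, -2.221, 0.001]
ft_force: [0.6, -0.0, -0.3]
width: 85.8
```

```bash
python3 -W ignore rod.py; python3 -W ignore - <<'E'
from m import *
z=np.load('scene2.npz');p,W=z['p'],z['W']
s=(np.hypot(W[...,0]-586,W[...,1]+181)<22)&(W[...,2]>185)&(W[...,2]<206); P=W[s]
print("rod top face",len(P),P.mean(0).round(1),np.percentile(P[:,2],[50,90]).round(1))
H=hsv(p); n=(np.hypot(W[...,0]-586,W[...,1]+181)<45)&(W[...,2]<47)
b=n&(H[...,0]>=16)&(H[...,0]<=30)&(H[...,1]>110); print("low brass-ish px",b.sum(), W[b].mean(0).round(1) if b.any() else "")
E
```

```text
110 75 [ 593.3 -190.2  126.1]
140 86 [ 592.5 -191.4  154.8]
170 148 [ 590.4 -186.5  190.3]
time 13.9333 TCP [ 584.9 -181.4  277.5] F [ 0.5 -0.3 -0. ] rod top z [198.3 199.  200. ] rel TCP (was ~40)
rod top face 110 [ 589.2 -184.9  194.6] [195.3 198.1]
low brass-ish px 2 [ 618.1 -184.1    0.8]
```

```bash
python3 -c "
from cell import robot
print(robot.close_job(), robot.observe()['time'])"
```

```text
the job is handed in; nothing more can be done
the job is handed in; nothing more can be done
```

I took the orange drift from the stand, pushed the brass bushing down through the green housing onto the table, and left the drift standing in the bore. I handed the job in at about 14 s of the 42 s allowed; it reports no verdict.

- **Bushing:** pushing took about 7 N. At the end the tool stopped at z = 156 mm and the force rose to 17.6 N, which means the bushing was against the table. The bushing was not seen directly: a search for brass below the housing found only 2 stray pixels. Its position is inferred from that stop and the drift's height.
- **Drift:** its top is at about z = 196 mm, so its lower end is about 36 mm above the table. It stands upright within a few millimetres of the bore's axis.
- **Robot:** the open gripper is about 70 mm clear above the drift, with the measured force near zero.

The top, scene and wrist cameras placed the bore 2 to 3 mm apart from each other, well inside the 11 mm clearance around the drift.

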